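# Release and remove a bayonet cap from its quick-release mount

### The job

Take the black bayonet cap off the quick-release mount: push the round pad of its release catch fully down (it stays down), then grip the bar on the cap, press the cap down against its spring until you feel it bottom, turn it a quarter turn anticlockwise (seen from above) while it is held down, and lift it off. Be gentle: the depth at which it bottoms differs each time, so stop pressing as soon as the resistance turns hard and do not force the turn. Set the cap down upright in the empty steel tray, let go, and leave the other things on the table where they are.

Things in the scene. Friction and masses are not known exactly. Their poses are not given: they have to be found in the camera images.
- mount: Fixed quick-release mount: dark base plate 100x185x10 mm with an upright aluminium neck (68 mm across) that holds the cap. Origin on the table in the axis of the neck, z up; the release catch lies on its -y side, its pad 110 mm from the axis. The cap can turn anticlockwise only (98 degrees to an end stop; from 80 degrees on it can be lifted out). The load between cap and mount must stay below 40 N.
- neck_rim (a point): Centre of the neck's rim, 58 mm above the table. Inside, teeth keep the cap's lugs from turning until the cap is pressed down 2 to 19 mm (differs each time, unseen, unmeasured). 1.5 mm below that depth it meets a stiff rubber floor (8 N per mm, hard after 1.5 mm). Turn it there, under light pressure; higher up it jams.
- spring_top (a point): Point in the axis 32 mm above the mount's foot, where a spring plate bears on the cap's underside. As found it pushes the cap up with 8 N, rising 0.25 N for each mm pressed (13.5 N at most, of which the cap's weight takes 2 to 3 N); a push that grows steeply to 15 N or so means the floor. The spring still lifts the cap after the turn.
- catch_pad (a point): Centre of the upper face of the round black release pad (26 mm across), 52 mm above the table as found. It swings down about a level axis (along the mount's x) 56 mm nearer the neck and 36 mm above the table; fully down its centre is about 26 mm lower and 1 mm farther out. Takes about 4 N, then meets its stop; stays where it is left.
- catch (a joint): Angle of the release catch: 0 as found (locked: its upright steel pawl, 94 mm high, 38 to 46 mm from the axis, stands in the notch of the cap's rim and blocks turning), 0.45 rad fully pressed; the pawl is clear of the cap from 0.36 rad on.
- cap_grip (a point): Loose cap, 0.2 to 0.3 kg, 94 mm high. This point is in its axis, 78 mm above its underside (110 mm above the table when locked), near the middle of the grip bar: 16 mm thick along the cap's x, 46 mm long along y, 36 mm high. Locked, its axes are the mount's. z up.
- cap_rim (a point): Point in the cap's axis, 54 mm above its underside, in the middle of the round black rim below the bar: 64 mm across, 8 mm thick, with two prongs that reach 46 mm out on the cap's -y side. Below the rim is a steel plug 38 mm across with two lugs (51 mm over both, along x). Lifting the cap 70 mm takes the plug clear of the neck.
- tray: Fixed empty square steel tray, 150x150 mm, 18 mm high, walls and floor 3 mm. Origin at the centre of its underside.
- bearing_0: Bystander: ball bearing, 52 mm across, 16 mm high, lying flat; origin at the centre of its underside
- tape_measure: Bystander: pocket tape measure on its side, 68x83x37 mm; origin at the centre of its underside
- marker: Bystander: marker pen, 131 mm long, 18 mm thick, lying; origin at the centre of its underside
- pliers: Bystander: pliers lying flat, 173 mm long; origin at the centre of the underside
- threadlock: Bystander: small standing bottle with a pointed cap, 33 mm across, 104 mm high; origin at the centre of its underside
- ball_joint: Bystander: grey ball joint with its stud up, 48x84x64 mm; origin at the centre of its underside
- torch: Bystander: black torch lying, 127 mm long, 36 mm thick; origin at the centre of its underside

How it is judged:
By the outcome, as a careful person would: the job done as asked, in the order asked, and still so for the second after the job is handed in, with the robot touching nothing.
It also fails if it takes over 67 s, if anything falls off the work surface, if the arm or the gripper's body presses on something with over 40 N, if the wrist force passes 120 N, or if a joint passes its speed limit or range.

### The arm

A 7-joint arm with a two-finger parallel gripper is mounted at the origin on a cart in front of the work surface, level with it; the furniture and walls round the work are solid. World frame = base frame: x ahead of the robot, y to its left, z up, the work surface at z = 0. Lengths are in m, angles in rad, forces in N, time in s.
With the tool pointing down it reaches from about 0.4 to 0.85 m from the base axis. Payload 4.4 kg.
Tool frame: the origin (TCP) lies at the very end of the fingers, on their centre line; the grasp point (between the pads) lies 19 mm behind it; z points along the fingers, y is the line along which they close (so a half turn about z gives the same grasp; the last joint's range is limited). The gripper opens to 94 mm and grips with 3 to 60 N. Pads are 16 mm wide; open, the fingers measure 119 mm over their backs; the gripper's body (75 mm by 177 mm) begins 78 mm behind the grasp point.
Start: joints at [1.101, 0.628, 0.038, 1.517, -0.027, 0.996, -0.02], TCP at [0.255, -0.598, 0.205] pointing down, gripper open.
Joint ranges: [-3.06, 3.06], [-0.37, 2.12], [-1.25, 1.32], [0.18, 2.47], [-1.1, 4.24], [0.23, 1.98], [-2.94, 2.94]. Speed limits (rad/s): [2.57, 2.57, 3.14, 3.14, 3.14, 3.14, 3.14].

### API

Orientations are given as a unit quaternion [w, x, y, z].
In Python, from cell import ctrl, optics, job gives the robot as it stands. The module is installed in compiled form; this text tells all that it offers.
- The arm moves only by the tool carry_out, never from a script. Its argument "commands" is a list that holds one entry, the list of rows, each a list of 7 numbers: the finger opening in mm, from 0 to 94, then the shift along the world's x, y, z in mm, then the turn, a rotation vector about the world's x, y, z in rad. A call has 1 to 12 rows; each row is the pose to reach, as a shift and turn from the pose commanded when the call began; what a row does not reach only later rows make up. A row lasts 1/10 s, in which the tool goes at most 50 mm and 8.59 degrees, less where a joint would pass 70% of its speed; a pose out of reach is approached as far as the arm can. A call with a gripper value outside its range is refused whole. The fingers move at their own pace and stop on an object; "force" is the grip in N (left out, the last holds). Time passes only in rows, so rows that repeat a pose let the fingers close. It gives the time, the measured TCP pose, the force, the opening and the grip force at its end, in the units of the state.
- ctrl.get_state(): the state, without advancing time (a new reading comes with each control period).
- optics.get_image(name): name is "scene" or "top" or "wrist"; returns a dict with "color" (400x640x3 uint8, blue, green, red), "intrinsics" (3x3 intrinsics, pixels), "extrinsics" (4x4, takes a point from camera to world coordinates). Camera axes: x right, y down, z forward; pixel columns grow to the right and rows downward; lengths in m; the calibration is good to about 2 mm. A picture is of the moment at which its call begins. There is no depth.
- job.job_done(): hands the job in; it is judged then, once.
The state is a dict: "t": time; "joint_pos": joint angles; "joint_velocities": joint speeds; "effort": joint torques, N m; "ee_pos": TCP position; "orientation": TCP orientation; "contact_force": force on the tool from outside, world axes, zero at the start; "moment": the same for the moment, N m; "width": finger opening in m; "finger_force": force on a finger pad.
Only numpy, scipy, OpenCV 4.12 (cv2) and the standard library are available. Lean on these libraries where they do the work, as an engineer would, in place of code of your own. Each camera call takes 0.05 s, during which the arm holds its last target. There are 200 camera calls.

## Working session

There is one attempt and no reset: what is moved stays moved. The work goes in short steps, Python scripts to look and compute and a tool call to move; the robot and the scene stay as the last step left them, time stands still between calls to the robot, and variables do not carry over. Pictures are saved under pics/ and viewed, at most 10 in all, crops included, and the job is handed in when it is done.

Besides the shell and the picture viewer there is one more tool, called as name(argument=value, ...) on one line, values as JSON. carry_out: Moves the arm, as the interface text tells. Its arguments: {"type":"object","properties":{"commands":{"type":"array"},"force":{"type":"number"}},"required":["commands"]}

```bash
mkdir -p pics; cat > h.py <<'E'
import numpy as np, cv2
from cell import ctrl, optics, job
def snap(n,f):
    d=optics.get_image(n); cv2.imwrite('pics/'+f+'.png',d['color']); np.savez('pics/'+f,K=d['intrinsics'],E=d['extrinsics']); return d
def ray(f,u,v,z):
    d=np.load('pics/'+f+'.npz'); E=d['E']; r=E[:3,:3]@np.linalg.solve(d['K'],[u,v,1]); o=E[:3,3]
    return o+r*(z-o[2])/r[2]
def proj(f,p):
    d=np.load('pics/'+f+'.npz'); E=d['E']; c=E[:3,:3].T@(np.array(p)-E[:3,3]); q=d['K']@c; return q[:2]/q[2]
E
python3 - <<'E'
from h import *
snap('top','top0');snap('scene','scene0')
s=ctrl.get_state();print(s)
E
```

```text
{'t': 0.1, 'joint_pos': array([ 1.10121602,  0.62922633,  0.03846824,  1.51827943, -0.02701537,
        0.99628975, -0.02000835]), 'joint_velocities': array([-1.07087404e-03, -7.65471371e-04,  5.08971457e-04, -4.52922362e-03,
       -1.40727986e-03,  5.62117613e-04,  1.22737681e-05]), 'effort': array([ 3.20462510e-03, -5.50791728e+01,  1.14771500e+00, -1.87117553e+01,
       -5.21159568e-02,  1.91642053e-02,  5.70340319e-05]), 'ee_pos': array([ 0.25516534, -0.59716524,  0.20466054]), 'orientation': array([-8.23367000e-04,  9.79692571e-01,  2.00503759e-01, -1.76978033e-04]), 'contact_force': array([-0.64737751, -0.49983977,  0.20615293]), 'moment': array([-0.01739917,  0.02786493, -0.0335752 ]), 'finger_force': 0.0, 'width': 0.09394102086993193}
```

View pics/top0.png

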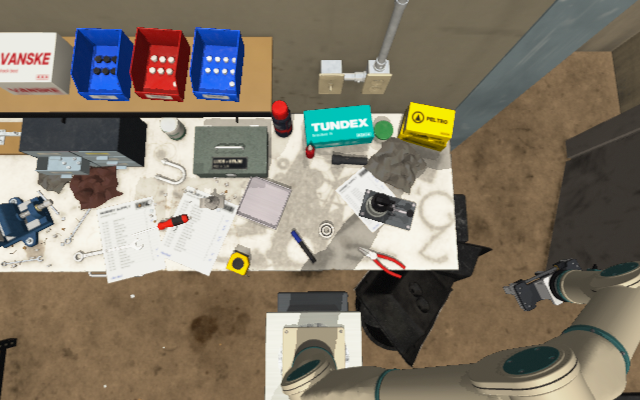

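View pics/scene0.png

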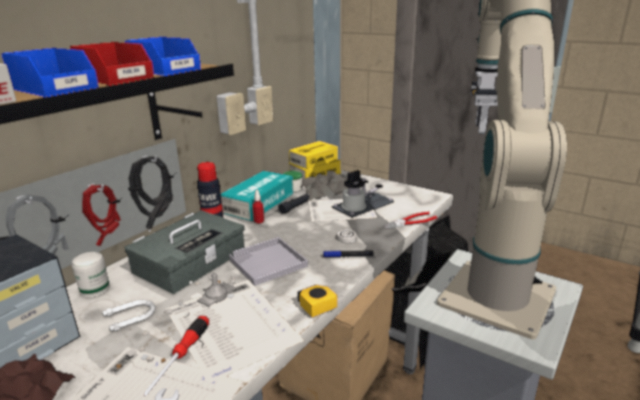

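The top view shows the mount at about (388,207), with its catch probably towards the right at (410,210), and the tray at about (264,203). I'll enlarge that region.

```bash
python3 - <<'E'
from h import *
im=cv2.imread('pics/top0.png')
a=cv2.resize(im[175:245,340:430],None,fx=8,fy=8,interpolation=cv2.INTER_CUBIC)
cv2.imwrite('pics/c1.png',a)
for u,v,z in [(388,207,0),(378,205,.1),(264,203,0),(268,177,.018),(291,189,.018),(263,229,.018),(237,215,.018)]: print(u,v,ray('top0',u,v,z))
print(np.load('pics/top0.npz')['E'])
E
```

```text
388 207 [ 0.50580476 -0.26621518  0.        ]
378 205 [ 0.49727086 -0.2127755   0.1       ]
264 203 [0.52229658 0.17033979 0.        ]
268 177 [0.61174175 0.15544683 0.018     ]
291 189 [0.56841174 0.07462111 0.018     ]
263 229 [0.42892516 0.17015725 0.018     ]
237 215 [0.47783351 0.26047245 0.018     ]
[[-0.00657791 -0.9869305   0.16101214  0.30735596]
 [-0.99993594  0.00500866 -0.01015009  0.0076517 ]
 [ 0.00921097 -0.16106859 -0.98690023  1.2983268 ]
 [ 0.          0.          0.          1.        ]]
```

View pics/c1.png

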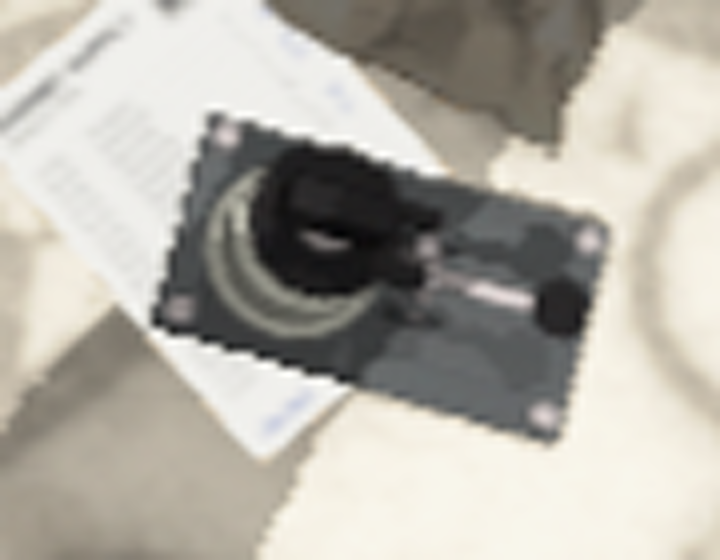

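The crop shows the catch pad at (562,306) (crop pixels), cap rim around (325,222), base plate corners at (210,113),(612,220),(555,442),(152,325). The catch lies to the robot's right.

```bash
python3 - <<'E'
from h import *
g=lambda a,b,z: ray('top0',340+a/8-.5,175+b/8-.5,z)
C=[g(*p,.01) for p in [(210,113),(612,220),(555,442),(152,325)]]
for c in C: print(c)
d=(C[1]+C[2]-C[0]-C[3])/2; print('len',np.linalg.norm(d)); pad=g(562,306,.052); rim=g(325,222,.09); print(pad,rim,np.linalg.norm((pad-rim)[:2]))
a=d; print('dir -y mount deg',np.degrees(np.arctan2(a[1],a[0])), np.degrees(np.arctan2(*(pad-rim)[1::-1])))
from scipy.spatial.transform import Rotation as R
s=ctrl.get_state(); q=s['orientation']; print(R.from_quat(np.r_[q[1:],q[0]]).as_matrix())
E
```

```text
[ 0.57015247 -0.18810908  0.01      ]
[ 0.52150195 -0.36314593  0.01      ]
[ 0.42419999 -0.33346854  0.01      ]
[ 0.47619652 -0.16011757  0.01      ]
len 0.1813173333754995
[ 0.47784422 -0.32804298  0.052     ] [ 0.50796659 -0.22192013  0.09      ] 0.11031508390670042
dir -y mount deg -106.11367393504186 -105.84629271172179
[[ 9.19596423e-01  3.92863795e-01 -6.76944485e-04]
 [ 3.92864377e-01 -9.19595129e-01  1.54232354e-03]
 [-1.65917718e-05 -1.68426259e-03 -9.99998581e-01]]
```

carry_out(commands=[[[0,222,269,-20,0,0,0.888],[0,222,269,-20,0,0,0.888],[0,222,269,-20,0,0,0.888],[0,222,269,-20,0,0,0.888],[0,222,269,-20,0,0,0.888],[0,222,269,-20,0,0,0.888],[0,222,269,-20,0,0,0.888],[0,222,269,-20,0,0,0.888],[0,222,269,-20,0,0,0.888],[0,222,269,-20,0,0,0.888],[0,222,269,-20,0,0,0.888],[0,222,269,-20,0,0,0.888]]], force=20)

```text
t: 1.3
ee_pos: [0.4764, -0.3302, 0.1855]
orientation: [0.0, 0.799, 0.601, -0.0]
contact_force: [-0.1, 0.0, 0.6]
width: 0.002
finger_force: 0.0
```

```bash
cat >> h.py <<'E'
from scipy.spatial.transform import Rotation as R
def yaw(s):
    q=s['orientation']; y=R.from_quat(np.r_[q[1:],q[0]]).as_matrix()
    return np.degrees(np.arctan2(y[1,1],y[0,1])), y[:2,2]
E
python3 - <<'E'
from h import *
snap('wrist','w1'); s=ctrl.get_state(); print(s['ee_pos'],yaw(s),s['joint_pos'],s['contact_force'],s['width'])
print(proj('w1',[.478,-.328,.052]),proj('w1',[.508,-.222,.086]),proj('w1',s['ee_pos']))
E
```

```text
[ 0.47657688 -0.32988051  0.18548645] (np.float64(-16.117498758068933), array([-0.00025862, -0.00026833])) [ 0.69179205  0.55518805 -0.20796867  1.73787427  0.14414985  0.86348729
  0.13899631] [-0.14822184 -0.7095023  -0.11243717] 0.0006452378044943003
[319.22420842 191.10423132] [318.70166569  85.37603245] [318.29937489 238.83117028]
```

View pics/w1.png

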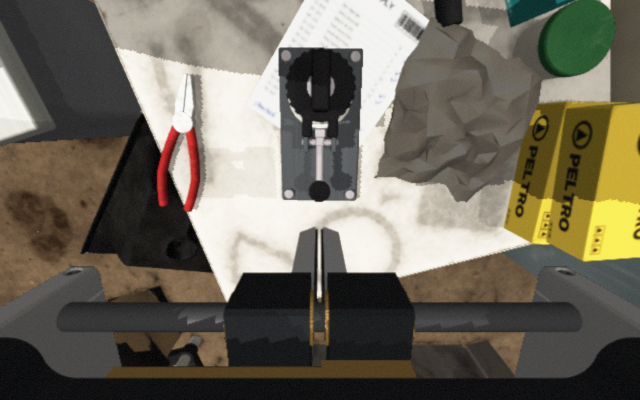

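Wrist image: pad at (319,190), cap rim centre at (320,85), bar vertical in the image, so the yaw agrees and positions are confirmed.

```bash
python3 - <<'E'
from h import *
print(ray('w1',319,190.5,.052),ray('w1',320,86,.086),np.load('pics/w1.npz')['E'][:3,3]-ctrl.get_state()['ee_pos'])
E
```

```text
[ 0.47794957 -0.32723315  0.052     ] [ 0.50901998 -0.22286139  0.086     ] [0.02178112 0.0741688  0.17857219]
```

carry_out(commands=[[[0,1.5,1,-50,0,0,0],[0,1.5,1,-100,0,0,0],[0,1.5,1,-122,0,0,0],[0,1.5,1,-128,0,0,0],[0,1.5,1,-132,0,0,0],[0,1.5,0.8,-136,0,0,0],[0,1.4,0.6,-140,0,0,0],[0,1.4,0.4,-144,0,0,0],[0,1.3,0.2,-148,0,0,0],[0,1.3,0,-152,0,0,0],[0,1.3,0,-154,0,0,0],[0,1.3,0,-154,0,0,0]]])

```text
t: 2.55
ee_pos: [0.4791, -0.3303, 0.0317]
orientation: [0.001, 0.799, 0.602, -0.0]
contact_force: [-1.6, -5.3, 3.8]
width: 0.0007
finger_force: 2.5
```

carry_out(commands=[[[0,0,0,-2,0,0,0],[0,0,0,-4,0,0,0],[0,0,0,-5,0,0,0],[0,0,0,-5,0,0,0]]])

```text
t: 2.95
ee_pos: [0.4793, -0.3303, 0.0288]
orientation: [0.002, 0.799, 0.602, -0.0]
contact_force: [-4.0, -2.3, 20.0]
width: 0.0002
finger_force: 10.2
```

carry_out(commands=[[[0,0,0,50,0,0,0],[50,0,0,100,0,0,0],[50,0,0,150,0,0,0],[50,0,0,160,0,0,0],[50,0,0,160,0,0,0]]])

```text
t: 3.45
ee_pos: [0.4804, -0.328, 0.1881]
orientation: [0.001, 0.798, 0.602, 0.001]
contact_force: [0.2, -0.1, -0.4]
width: 0.0289
finger_force: 0.0
```

```bash
python3 - <<'E'
from h import *
d=snap('wrist','w2'); s=ctrl.get_state(); print(s['ee_pos'],yaw(s),s['contact_force'],s['width'])
print(proj('w2',[.4776,-.3282,.026]),proj('w2',[.478,-.328,.052]))
cv2.imwrite('pics/w2c.png',cv2.resize(d['color'][20:220,230:410],None,fx=3,fy=3,interpolation=cv2.INTER_CUBIC))
E
```

```text
[ 0.47899059 -0.32754956  0.18611381] (np.float64(-15.926925618133245), array([0.00038938, 0.00105198])) [ 0.31174055  0.19321956 -0.6958064 ] 0.03337919673610546
[315.82454107 188.6188283 ] [315.9667704  193.32998742]
```

View pics/w2c.png

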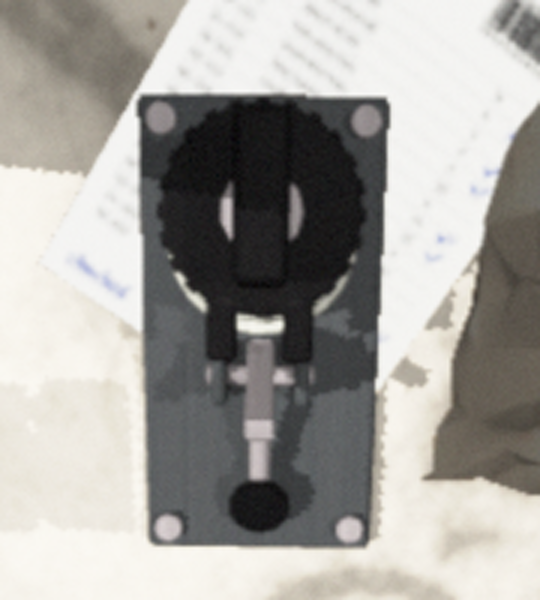

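The crop shows the pad at (259,505), matching the fully-down prediction, and the pawl swung out of the prongs. The bar is centred at about (262,195).

carry_out(commands=[[[50,30,105,0,0,0,0],[50,30,105,0,0,0,0],[50,30,105,0,0,0,0],[50,30,105,0,0,0,0],[50,30,105,-45,0,0,0],[50,30,105,-80,0,0,0],[50,30,105,-92,0,0,0],[50,30,105,-92,0,0,0],[50,30,105,-92,0,0,0]]])

```text
t: 4.4
ee_pos: [0.5089, -0.2247, 0.0949]
orientation: [0.0, 0.799, 0.601, 0.0]
contact_force: [0.5, 0.0, -0.7]
width: 0.0499
finger_force: 0.0
```

```bash
python3 - <<'E'
from h import *
print(ray('w2',230+262/3,20+210/3,.087))
s=ctrl.get_state(); print(s['ee_pos'],yaw(s),s['contact_force'],s['width'],s['joint_pos'])
d=snap('wrist','w3')
cv2.imwrite('pics/w3c.png',cv2.resize(d['color'][140:400,180:460],None,fx=2,fy=2,interpolation=cv2.INTER_CUBIC))
E
```

```text
[ 0.50971334 -0.22307632  0.087     ]
[ 0.50894494 -0.22472989  0.09490914] (np.float64(-16.057527154675324), array([ 0.00043639, -0.00040465])) [ 0.51440386  0.01758258 -0.72189961] 0.04987948960240217 [ 0.48547076  0.64893793 -0.18391237  1.88133934  0.18977262  0.6275218
 -0.09611073]
```

View pics/w3c.png

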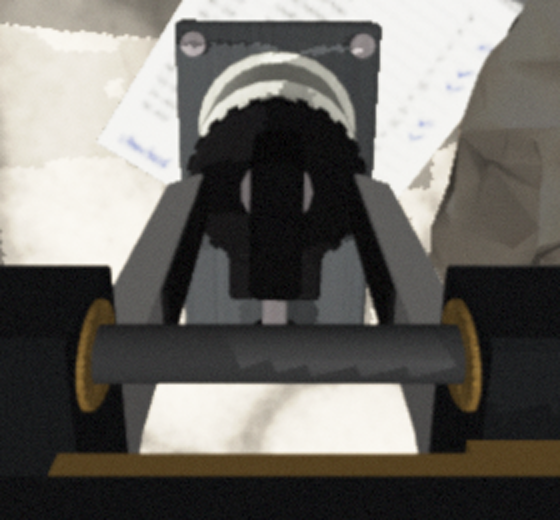

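Bar sits centred between the fingers (x≈280 in the crop, fingers at 190/370). I'll shift 2 mm to the axis and close.

carry_out(commands=[[[50,0,1.5,0,0,0,0],[50,0,1.5,0,0,0,0],[10,0,1.5,0,0,0,0],[10,0,1.5,0,0,0,0],[10,0,1.5,0,0,0,0],[10,0,1.5,0,0,0,0],[10,0,1.5,0,0,0,0]]], force=40)

```text
t: 5.15
ee_pos: [0.5089, -0.2223, 0.0945]
orientation: [0.0, 0.799, 0.602, 0.0]
contact_force: [0.5, 0.3, -0.1]
width: 0.0156
finger_force: 40.0
```

carry_out(commands=[[[10,0,0,-1,0,0,0],[10,0,0,-2,0,0,0],[10,0,0,-2,0,0,0],[10,0,0,-2,0,0,0]]])

```text
t: 5.55
ee_pos: [0.5089, -0.2223, 0.0929]
orientation: [0.0, 0.799, 0.602, 0.0]
contact_force: [-1.1, -0.4, 6.0]
width: 0.0155
finger_force: 40.0
```

carry_out(commands=[[[10,0,0,-1,0,0,0],[10,0,0,-2,0,0,0],[10,0,0,-2,0,0,0],[10,0,0,-2,0,0,0]]])

```text
t: 5.95
ee_pos: [0.5089, -0.2223, 0.091]
orientation: [0.0, 0.799, 0.602, 0.0]
contact_force: [-0.9, 1.0, 5.4]
width: 0.0156
finger_force: 40.0
```

carry_out(commands=[[[10,0,0,-1,0,0,0],[10,0,0,-2,0,0,0],[10,0,0,-2,0,0,0]]])

```text
t: 6.25
ee_pos: [0.5089, -0.2223, 0.089]
orientation: [0.0, 0.799, 0.602, 0.0]
contact_force: [-1.6, 0.6, 6.6]
width: 0.0158
finger_force: 40.0
```

carry_out(commands=[[[10,0,0,-1,0,0,0],[10,0,0,-2,0,0,0],[10,0,0,-2,0,0,0]]])

```text
t: 6.55
ee_pos: [0.5089, -0.2223, 0.087]
orientation: [0.0, 0.799, 0.602, 0.0]
contact_force: [-1.2, -0.5, 5.3]
width: 0.0159
finger_force: 40.0
```

carry_out(commands=[[[10,0,0,-1,0,0,0],[10,0,0,-2,0,0,0],[10,0,0,-2,0,0,0]]])

```text
t: 6.85
ee_pos: [0.509, -0.2223, 0.0851]
orientation: [0.0, 0.799, 0.602, 0.0]
contact_force: [-1.2, 0.8, 7.8]
width: 0.0157
finger_force: 40.0
```

carry_out(commands=[[[10,0,0,-1,0,0,0],[10,0,0,-2,0,0,0],[10,0,0,-2,0,0,0]]])

```text
t: 7.15
ee_pos: [0.509, -0.2223, 0.0832]
orientation: [0.0, 0.799, 0.602, 0.0]
contact_force: [-0.9, 1.1, 8.2]
width: 0.0157
finger_force: 40.0
```

carry_out(commands=[[[10,0,0,-1,0,0,0],[10,0,0,-2,0,0,0],[10,0,0,-2,0,0,0]]])

```text
t: 7.45
ee_pos: [0.509, -0.2224, 0.0821]
orientation: [0.0, 0.799, 0.602, 0.0]
contact_force: [-3.5, 0.4, 16.7]
width: 0.0156
finger_force: 40.0
```

Hard floor met at about 12.4 mm depth. Backing off slightly and starting the turn, checking the load.

carry_out(commands=[[[10,0,0,0.4,0,0,0],[10,0,0,0.4,0,0,0.03],[10,0,0,0.4,0,0,0.08],[10,0,0,0.4,0,0,0.14],[10,0,0,0.4,0,0,0.2],[10,0,0,0.4,0,0,0.2]]])

```text
t: 8.05
ee_pos: [0.5095, -0.2224, 0.0825]
orientation: [0.001, 0.734, 0.679, 0.0]
contact_force: [-2.1, 0.0, 13.8]
width: 0.0157
finger_force: 40.0
```

```bash
python3 - <<'E'
from h import *
s=ctrl.get_state(); print(s['ee_pos'],yaw(s),s['contact_force'],s['moment'],s['width'],s['joint_pos'][6])
E
```

```text
[ 0.50954017 -0.22244785  0.08247799] (np.float64(-4.460398593249066), array([ 0.00181656, -0.00074169])) [-2.07856030e+00  1.15572355e-02  1.38187826e+01] [0.25512936 0.58760067 0.07204571] 0.015688208106119747 0.03916491007995387
```

carry_out(commands=[[[10,0,0,0,0,0,0.1],[10,0,0,0,0,0,0.2],[10,0,0,0,0,0,0.3],[10,0,0,0,0,0,0.4],[10,0,0,0,0,0,0.5],[10,0,0,0,0,0,0.6],[10,0,0,0,0,0,0.7],[10,0,0,0,0,0,0.7]]])

```text
t: 8.85
ee_pos: [0.5097, -0.2227, 0.0825]
orientation: [0.001, 0.456, 0.89, 0.0]
contact_force: [-0.7, -0.3, 14.3]
width: 0.0157
finger_force: 40.0
```

```bash
python3 - <<'E'
from h import *
s=ctrl.get_state(); print(s['ee_pos'],yaw(s),s['contact_force'],s['moment'],s['width'],s['joint_pos'][6])
E
```

```text
[ 0.50972294 -0.22268196  0.08247543] (np.float64(35.69088392160812), array([ 0.00215886, -0.0010675 ])) [-0.67443193 -0.32885344 14.28622967] [0.04230308 0.4312775  0.08092423] 0.01571728661123611 0.5521864335084894
```

carry_out(commands=[[[10,0,0,0,0,0,0.1],[10,0,0,0,0,0,0.2],[10,0,0,0,0,0,0.3],[10,0,0,0,0,0,0.4],[10,0,0,0,0,0,0.5],[10,0,0,0,0,0,0.6],[10,0,0,0,0,0,0.68],[10,0,0,0,0,0,0.68]]])

```text
t: 9.65
ee_pos: [0.5095, -0.2229, 0.0824]
orientation: [0.001, 0.134, 0.991, -0.001]
contact_force: [-1.6, 0.7, 14.3]
width: 0.0154
finger_force: 40.0
```

```bash
python3 - <<'E'
from h import *
s=ctrl.get_state(); print(s['ee_pos'],yaw(s),s['contact_force'],s['moment'],s['width'],s['joint_pos'])
E
```

```text
[ 0.50949087 -0.2229099   0.08243743] (np.float64(74.61166405427363), array([ 0.00164156, -0.00150387])) [-1.57069806  0.66420223 14.29369208] [-0.05028748  0.55423501  0.09239838] 0.015442607402319114 [ 0.75254451  0.73585704 -0.61713027  1.88348617  0.62906795  0.72315251
  1.07195134]
```

Turned 90.7° with a low moment. Lifting straight up, gently at first.

carry_out(commands=[[[10,0,0,3,0,0,0],[10,0,0,8,0,0,0],[10,0,0,14,0,0,0],[10,0,0,20,0,0,0],[10,0,0,26,0,0,0],[10,0,0,26,0,0,0]]])

```text
t: 10.25
ee_pos: [0.5087, -0.2222, 0.1071]
orientation: [0.0, 0.135, 0.991, 0.0]
contact_force: [-0.6, -0.2, -3.2]
width: 0.0161
finger_force: 40.0
```

carry_out(commands=[[[10,0,0,30,0,0,0],[10,0,0,70,0,0,0],[10,0,0,110,0,0,0],[10,0,0,110,0,0,0],[10,2,45,110,0,0,0],[10,4,90,110,0,0,0],[10,6,135,110,0,0,0],[10,8,180,110,0,0,0],[10,9,225,110,0,0,0],[10,10,270,110,0,0,0],[10,11,315,110,0,0,0],[10,12,350,110,0,0,0]]])

```text
t: 11.45
ee_pos: [0.5194, 0.1305, 0.2155]
orientation: [-0.001, 0.133, 0.991, 0.0]
contact_force: [0.3, -0.0, -2.7]
width: 0.016
finger_force: 40.0
```

carry_out(commands=[[[10,1,20,0,0,0,0],[10,1,38,0,0,0,0],[10,1,38,0,0,0,0],[10,1,38,0,0,0,0],[10,1,38,0,0,0,0]]])

```text
t: 11.95
ee_pos: [0.5215, 0.1638, 0.216]
orientation: [-0.001, 0.135, 0.991, -0.001]
contact_force: [0.0, -0.4, -2.4]
width: 0.0156
finger_force: 40.0
```

```bash
python3 - <<'E'
from h import *
s=ctrl.get_state(); print(s['ee_pos'],yaw(s),s['contact_force'],s['width'],s['joint_pos'])
snap('scene','s2')
E
```

```text
[0.52149718 0.16381224 0.21604525] (np.float64(74.44158312669742), array([-0.00142056, -0.00167505])) [ 0.04018465 -0.38380714 -2.42783507] 0.015648857055523893 [ 0.12623588  0.55726261 -0.74168945  1.78010921  0.44518312  0.98126992
  0.5044763 ]
```

View pics/s2.png

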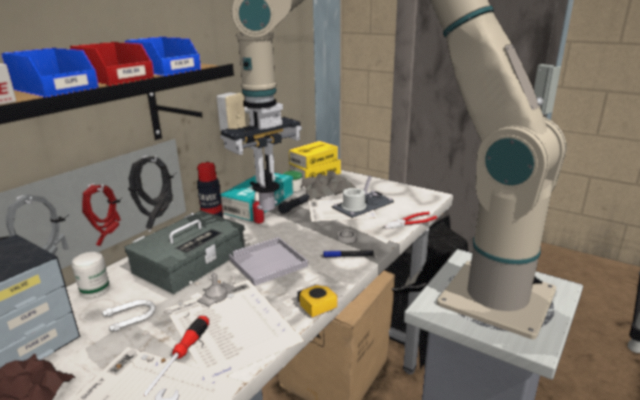

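The scene view shows the cap held upright above the tray (tray at (270,260)), mount empty. Lowering.

carry_out(commands=[[[10,0,1,-45,0,0,0],[10,0,1,-90,0,0,0],[10,0,1,-125,0,0,0],[10,0,1,-140,0,0,0],[10,0,1,-145,0,0,0],[10,0,1,-147,0,0,0],[10,0,1,-147,0,0,0]]])

```text
t: 12.7
ee_pos: [0.5229, 0.1672, 0.0712]
orientation: [0.001, 0.135, 0.991, 0.001]
contact_force: [0.0, 0.2, -2.5]
width: 0.0155
finger_force: 40.0
```

carry_out(commands=[[[10,0,0,-1,0,0,0],[10,0,0,-2,0,0,0],[10,0,0,-2,0,0,0]]])

```text
t: 13.0
ee_pos: [0.5221, 0.1668, 0.0684]
orientation: [0.0, 0.135, 0.991, 0.0]
contact_force: [0.0, -0.9, -3.6]
width: 0.0159
finger_force: 40.0
```

carry_out(commands=[[[10,0,0,-1,0,0,0],[10,0,0,-2,0,0,0],[10,0,0,-2,0,0,0]]])

```text
t: 13.3
ee_pos: [0.5216, 0.1667, 0.0657]
orientation: [-0.0, 0.134, 0.991, -0.0]
contact_force: [0.1, -0.6, -3.1]
width: 0.0156
finger_force: 40.0
```

carry_out(commands=[[[10,0,0,-1,0,0,0],[10,0,0,-1,0,0,0]]])

```text
t: 13.5
ee_pos: [0.5218, 0.1668, 0.0655]
orientation: [0.0, 0.134, 0.991, -0.0]
contact_force: [-0.4, -0.5, 4.4]
width: 0.016
finger_force: 40.0
```

Contact with the tray floor. Releasing and retreating upward.

carry_out(commands=[[[50,0,0,0,0,0,0],[50,0,0,0,0,0,0],[50,0,0,0,0,0,0],[50,0,0,0,0,0,0],[50,0,0,20,0,0,0],[50,0,0,60,0,0,0],[50,0,0,100,0,0,0],[50,0,0,140,0,0,0],[50,0,0,160,0,0,0],[50,0,0,160,0,0,0]]])

```text
t: 14.5
ee_pos: [0.5235, 0.1679, 0.2278]
orientation: [0.003, 0.135, 0.991, 0.001]
contact_force: [-0.3, -0.2, -0.5]
width: 0.0498
finger_force: 0.0
```

```bash
python3 - <<'E'
from h import *
a=snap('wrist','w4')['color']; b=snap('scene','s3')['color']
cv2.imwrite('pics/end.png',np.vstack([cv2.resize(a,(480,300)),cv2.resize(b,(480,300))]))
s=ctrl.get_state();print(s['contact_force'],s['width'],proj('w4',[.522,.167,.057]))
E
```

```text
[0.44287363 0.14619509 0.04322505] 0.05011252394054218 [317.59243743 184.59013848]
```

View pics/end.png

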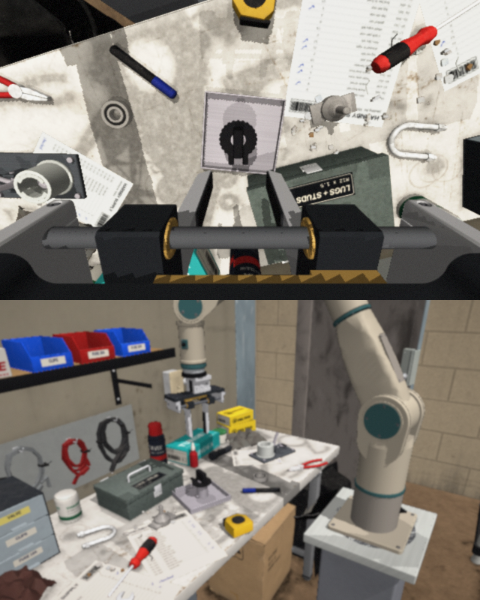

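The cap stands upright inside the tray (upper picture, about (238,140)), the gripper is clear, and the other things are where they were. Handing the job in.

```bash
python3 -c "
from cell import job; print(job.job_done())"
```

```text
the job is handed in; nothing more can be done
None
```

The bayonet cap is off the mount and standing upright in the steel tray, released with the gripper clear, and the job was handed in at about 14.6 s; nothing else on the table appeared to have moved.

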